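Stand the boiled egg in its egg cup

TASK

Take the boiled egg from the wooden rest where it lies and stand it upright in the white egg cup, blunt end down and pointed end up. Lower it until you feel it bear in the cup, press it home lightly for a moment while you still hold it, then let go and move away. Do not drop the egg, push hard, tip or shift the egg cup out of its place, or disturb the jar, tin, peg and teaspoon standing or lying round about.

Things in the scene. Friction and masses are not known exactly. Their poses are not given: they have to be found in the camera images.
- egg_center (a point): Brown hen's egg (about 60 g, rigid), 58 mm long, round, largest diameter 44 mm. This point is on its axis half-way along its length. Its x axis runs along the egg to the pointed end. The widest section lies 4 mm from this point towards the blunt end; the pointed half from there is 33 mm long (half an ellipse), the blunt half 25 mm. At the start the egg lies level in the wooden rest, its pointed end roughly towards the robot, its axis about 39 mm above the worktop.
- egg_tip (a point): The pointed end of the egg, 29 mm from its middle along its axis.
- egg_rest: Fixed small wooden rest under the egg: base 66 x 36 x 8 mm with two notched ribs, 36 mm wide at most and 27 mm high at most, so that the egg's flanks are free on both sides. Origin at the centre of its underside on the worktop; its x axis runs along the egg, to the pointed end.
- cup_mouth (a point): Centre of the mouth (at rim height) of the loose white ceramic egg cup: 52 mm high, round foot 50 mm wide, narrow stem, mouth 33 mm inside and 38 mm outside, hollow about 19 mm deep; about 110 g. Its z axis points up out of the cup. The egg seated upright, blunt end down, touches the rim's inner edge all round; its middle is then about 20 mm above this point. The egg stays at the tilt at which it is let go, as friction holds it.
- egg_cup: The same egg cup; origin at the centre of its foot's underside, z axis up.
- egg: The same egg; origin half-way along its length on its axis, x axis towards the pointed end.
- spice_jar: Bystander: round glass spice jar with a green cap, 46 mm wide, 106 mm high, to the right of the work; origin at the centre of its underside.
- small_tin: Bystander: round food tin, 57 mm wide, 72 mm high, to the right of the work; origin at the centre of its underside.
- clothes_peg: Bystander: wooden clothes peg lying flat, 72 x 18 x 10 mm; origin at the centre of its underside.
- tea_spoon: Bystander: steel teaspoon lying flat, 133 x 27 x 10 mm; origin at the centre of its underside.

How it is judged:
By the outcome, as a careful person would: the job done as asked, in the order asked, and still so for the second after the job is handed in, with the robot touching nothing.
It also fails if it takes over 66 s, if anything falls off the work surface, if the arm or the gripper's body presses on something with over 40 N, if the wrist force passes 120 N, or if a joint passes its speed limit or range.

ROBOT

A 6-joint arm with a two-finger parallel gripper is mounted at the origin on a cart in front of the work surface, level with it; the furniture and walls round the work are solid. World frame = base frame: x ahead of the robot, y to its left, z up, the work surface at z = 0. Lengths are in m, angles in rad, forces in N, time in s.
With the tool pointing down it reaches from about 0.375 to 0.9 m from the base axis. Payload 3.1 kg.
Tool frame: the origin (TCP) lies where the fingers leave the gripper's body, on its centre line; the fingertips stand 73 mm ahead of it and the grasp point (between the pads) lies 54 mm ahead of it; z points along the fingers, y is the line along which they close (so a half turn about z gives the same grasp; the last joint's range is limited). The gripper opens to 85 mm and grips with 20 to 120 N. Pads are 22 mm wide; open, the fingers measure 114 mm over their backs; the gripper's body (76 mm by 85 mm) begins 54 mm behind the grasp point. The pads swing forward as they close: fully open they stand 13 mm farther back than shut.
Start: joints at [1.125, 0.527, 1.433, -0, 1.181, -0.178], TCP at [0.165, 0.603, 0.304] pointing down, gripper open.
Joint ranges: [-3.08, 3.08], [-0.75, 2.2], [0.22, 2.44], [-1.43, 4.57], [0, 2.65], [-2.85, 2.85]. Speed limits (rad/s): [2.79, 2.79, 3.14, 3.14, 3.14, 3.14].

INTERFACE

Orientations are given as a unit quaternion [x, y, z, w].
In Python, from station import manip gives the robot as it stands.
- The arm moves only by the shell command python3 -m crank 'ROWS' [FORCE]. ROWS is JSON, a list of rows, each an object with "dp": the shift along the tool's x, y, z normalised to -1 to 1, where 1 is 50 cm, a list of three; "delta_rot": the turn, a rotation vector about the tool's x, y, z normalised to -1 to 1, where 1 is 2 pi rad, a list of three; "fingers": the opening, from -1 (shut) to 1 (fully open). A call has 1 to 12 rows; each row shifts and turns the commanded pose from where the row before left it, along the tool's axes as they then stand; what a row does not reach is not made up. A row lasts 1/12 s, in which the tool goes at most 41.7 mm and 7.16 degrees, less where a joint would pass 70% of its speed; a pose out of reach is approached as far as the arm can. A call with a number of a shift or a turn outside -1 to 1 is refused whole. A call with a gripper value outside its range is refused whole. The fingers move at their own pace and stop on an object; FORCE is the grip in N (left out, the last holds). Time passes only in rows, so rows that do not move let the fingers close. It gives the time, the measured TCP pose, the force, the opening and the grip force at its end, in the units of the state.
- manip.sense(): the state, without advancing time (a new reading comes with each control period).
- manip.snapshot(name): name is "scene" or "top" or "wrist"; returns (picture, depth): 400x640x3 uint8, red, green, blue; 400x640 float32, m along the optical axis (not along the pixel's ray), 0 where there is no reading.
- manip.camera_model(name): a dict with "fx", "fy", "cx", "cy" (pixels), "origin" and "attitude" of the camera in the world. Camera axes: x right, y up, looking along -z (the intrinsics and any distortion apply to the point x, -y, -z); pixel columns grow to the right and rows downward; lengths in m; the calibration is good to about 2 mm. A picture is of the moment at which its call begins: read the wrist's pose just before it. camera_model takes no time and is no camera call; for the wrist camera it gives the pose at the moment of the call.
- manip.sign_off(): hands the job in; it is judged then, once.
The state is a dict: "t": time; "q": joint angles; "qd": joint speeds; "tau": joint torques, N m; "tcp_pos": TCP position; "tool_rot": TCP orientation; "force": force on the tool from outside, world axes, zero at the start; "ft_torque": the same for the moment, N m; "finger_gap": opening from 0.0 (shut) to 1.0 (fully open); "gripper_force": force on a finger pad.
Only numpy, scipy, OpenCV 4.12 (cv2) and the standard library are available. Lean on these libraries where they do the work, as an engineer would, in place of code of your own. Each camera call takes 0.05 s, during which the arm holds its last target. There are 200 camera calls.

## Working session

There is one attempt and no reset: what is moved stays moved. The work goes in short steps, Python scripts to look and compute and a shell command to move; the robot and the scene stay as the last step left them, time stands still between calls to the robot, and variables do not carry over. Pictures are saved under pics/ and viewed, at most 13 in all, crops included, and the job is handed in when it is done.

```bash
mkdir -p pics; ls
cat > snap.py <<'E'
import cv2,numpy as np,sys
from station import manip
from scipy.spatial.transform import Rotation as R
def snap(n,save=None):
    c=manip.camera_model(n); p,d=manip.snapshot(n)
    if save: cv2.imwrite('pics/'+save,p[:,:,::-1]); np.savez('pics/'+save+'.npz',p=p,d=d,**{k:np.array(v) for k,v in c.items()})
    return p,d,c
E
python3 - <<'E'
from snap import *
for n in ("scene","top"):
    p,d,c=snap(n,n+"0.png"); print(n,c)
print(manip.sense())
E
```

```text
pics
scene {'fx': 474.8181043249562, 'fy': 474.8181043249562, 'cx': 322.98326843715245, 'cy': 188.29760801758331, 'origin': array([ 0.1084646 , -0.85524735,  0.77693961]), 'attitude': array([ 0.4296509 , -0.1024021 , -0.21216624,  0.87172209])}
top {'fx': 463.15410550557505, 'fy': 463.15410550557505, 'cx': 310.6714091843562, 'cy': 197.05186645220277, 'origin': array([ 0.29871208, -0.01938126,  1.20293135]), 'attitude': array([-0.07453182,  0.07521311,  0.7114583 , -0.69470503])}
{'t': 0.1, 'q': array([ 1.12450270e+00,  5.28371798e-01,  1.43378636e+00, -5.71374776e-06,
        1.18139842e+00, -1.78503705e-01]), 'qd': array([ 0.00010465, -0.00229014, -0.00272592, -0.00016836, -0.000611  ,
        0.00103526]), 'tau': array([-2.11417068e-04, -4.43302989e+01, -1.78585660e+01, -2.30447849e-04,
        3.94264338e-03,  2.66910920e-07]), 'tcp_pos': array([0.1651274 , 0.60226445, 0.30302832]), 'tool_rot': array([ 1.33494102e-01,  9.91049121e-01, -9.35245854e-04, -2.99284096e-04]), 'force': array([ 0.01278768, -0.48042538,  0.10466321]), 'ft_torque': array([-0.0143357 ,  0.03797916, -0.06021849]), 'gripper_force': 0.0, 'finger_gap': 1.0005457185318405}
```

View pics/scene0.png

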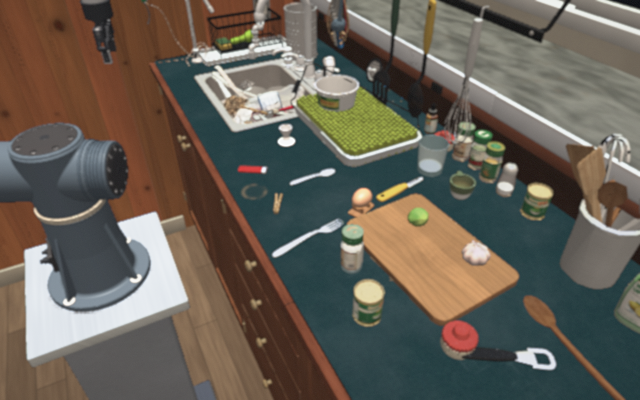

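View pics/top0.png

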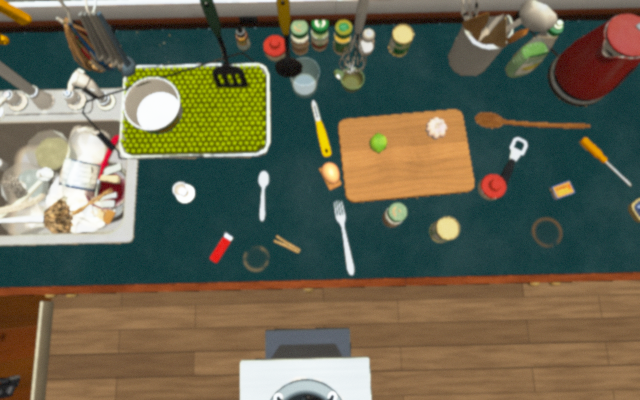

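The scene view shows the egg on its rest at about (362,200) and the white cup at (286,133). In the top view the egg is at (331,172), the cup at (183,192), and the jar (397,214) and tin (445,229) are to the right.

```bash
cat >> snap.py <<'E'
def ray(c,uv,z):
    uv=np.atleast_2d(uv).astype(float); d=np.c_[(uv[:,0]-c['cx'])/c['fx'],-(uv[:,1]-c['cy'])/c['fy'],-np.ones(len(uv))]
    d=R.from_quat(c['attitude']).apply(d); o=np.array(c['origin']); return o+d*((z-o[2])/d[:,2])[:,None]
E
python3 - <<'E'
from snap import *
f=np.load('pics/top0.png.npz'); 
for n,uv,z in (('egg',(331,172),.05),('cup',(183,192),.05),('jar',(397,213),.1),('tin',(446,229),.07),('spoon',(263,195),0),('fork',(344,237),0)): print(n,ray(f,uv,z))
c=manip.camera_model('wrist'); s=manip.sense(); T=R.from_quat(s['tool_rot'])
print(c['fx'],T.inv().apply(c['origin']-s['tcp_pos']),(T.inv()*R.from_quat(c['attitude'])).as_matrix().round(3),T.as_matrix().round(3))
E
```

```text
egg [[ 0.61178021 -0.07738821  0.05      ]]
cup [[0.56804977 0.30213611 0.05      ]]
jar [[ 0.4918338  -0.23098417  0.1       ]]
tin [[ 0.45420665 -0.35491106  0.07      ]]
spoon [[0.566428   0.10298126 0.        ]]
fork [[ 0.44917088 -0.1080243   0.        ]]
347.9415779988159 [ 0.0781769   0.00028935 -0.06947543] [[-0.     0.952  0.306]
 [ 1.     0.     0.   ]
 [ 0.     0.306 -0.952]] [[-0.964  0.265 -0.001]
 [ 0.265  0.964 -0.002]
 [ 0.    -0.002 -1.   ]]
```

```bash
python3 -m crank '[{"dp":[0,0,0],"delta_rot":[0,0,0.0198],"fingers":1},{"dp":[0,0,0],"delta_rot":[0,0,0.0198],"fingers":1},{"dp":[0,0,0],"delta_rot":[0,0,0.0198],"fingers":1},{"dp":[0,0,0],"delta_rot":[0,0,0.0198],"fingers":1},{"dp":[0,0,0],"delta_rot":[0,0,0.0198],"fingers":1},{"dp":[0,0,0],"delta_rot":[0,0,0.0198],"fingers":1},{"dp":[0,0,0],"delta_rot":[0,0,0.0198],"fingers":1},{"dp":[0,0,0],"delta_rot":[0,0,0.0198],"fingers":1},{"dp":[0,0,0],"delta_rot":[0,0,0.0198],"fingers":1},{"dp":[0,0,0],"delta_rot":[0,0,0.0198],"fingers":1},{"dp":[0,0,0],"delta_rot":[0,0,0.0198],"fingers":1},{"dp":[0,0,0],"delta_rot":[0,0,0.0198],"fingers":1}]'
cat > st.py <<'E'
from snap import *
s=manip.sense();print(s['t'],s['q'].round(3),s['tcp_pos'].round(4));print(R.from_quat(s['tool_rot']).as_matrix().round(4));print(s['force'].round(2),s['finger_gap'],s['gripper_force'])
def rel(v): return (R.from_quat(s['tool_rot']).inv().apply(v)/.5).round(4)
E
python3 -c "
from st import *
print(rel(np.array([.545,.302,.28])-s['tcp_pos']))"
```

```text
t: 1.1
tcp_pos: [0.1652, 0.6024, 0.3033]
tool_rot: [0.773, 0.635, -0.001, 0.0]
force: [-1.0, -0.2, -0.9]
finger_gap: 0.998
gripper_force: 0.0
1.1 [1.124 0.528 1.433 0.    1.181 1.321] [0.1652 0.6024 0.3033]
[[ 1.948e-01  9.808e-01 -6.000e-04]
 [ 9.808e-01 -1.948e-01 -1.200e-03]
 [-1.300e-03 -4.000e-04 -1.000e+00]]
[-0.99 -0.25 -0.92] 0.9980918917265262 0.0
[-0.4413  0.8621  0.0469]
```

```bash
python3 -m crank '[{"dp":[-0.0368,0.0718,0.0039],"delta_rot":[0,0,0],"fingers":1},{"dp":[-0.0368,0.0718,0.0039],"delta_rot":[0,0,0],"fingers":1},{"dp":[-0.0368,0.0718,0.0039],"delta_rot":[0,0,0],"fingers":1},{"dp":[-0.0368,0.0718,0.0039],"delta_rot":[0,0,0],"fingers":1},{"dp":[-0.0368,0.0718,0.0039],"delta_rot":[0,0,0],"fingers":1},{"dp":[-0.0368,0.0718,0.0039],"delta_rot":[0,0,0],"fingers":1},{"dp":[-0.0368,0.0718,0.0039],"delta_rot":[0,0,0],"fingers":1},{"dp":[-0.0368,0.0718,0.0039],"delta_rot":[0,0,0],"fingers":1},{"dp":[-0.0368,0.0718,0.0039],"delta_rot":[0,0,0],"fingers":1},{"dp":[-0.0368,0.0718,0.0039],"delta_rot":[0,0,0],"fingers":1},{"dp":[-0.0368,0.0718,0.0039],"delta_rot":[0,0,0],"fingers":1},{"dp":[-0.0368,0.0718,0.0039],"delta_rot":[0,0,0],"fingers":1}]'
python3 -m crank '[{"dp":[0,0,0],"delta_rot":[0,0,0.0198],"fingers":1},{"dp":[0,0,0],"delta_rot":[0,0,0.0198],"fingers":1},{"dp":[0,0,0],"delta_rot":[0,0,0.0198],"fingers":1},{"dp":[0,0,0],"delta_rot":[0,0,0.0198],"fingers":1},{"dp":[0,0,0],"delta_rot":[0,0,0.0198],"fingers":1},{"dp":[0,0,0],"delta_rot":[0,0,0.0198],"fingers":1},{"dp":[0,0,0],"delta_rot":[0,0,0.0198],"fingers":1},{"dp":[0,0,0],"delta_rot":[0,0,0.0198],"fingers":1},{"dp":[0,0,0],"delta_rot":[0,0,0.0198],"fingers":1},{"dp":[0,0,0],"delta_rot":[0,0,0.0198],"fingers":1},{"dp":[0,0,0],"delta_rot":[0,0,0.0198],"fingers":1},{"dp":[0,0,0],"delta_rot":[0,0,0],"fingers":1}]'
python3 -c "
from st import *
snap('wrist','wcup.png')
print(rel(np.array([.62,-.077,.25])-s['tcp_pos']))"
```

```text
t: 2.1
tcp_pos: [0.5478, 0.3029, 0.28]
tool_rot: [0.771, 0.637, -0.0, -0.0]
force: [0.6, 0.2, 1.1]
finger_gap: 1.002
gripper_force: 0.0
t: 3.1
tcp_pos: [0.5464, 0.3045, 0.28]
tool_rot: [1.0, 0.005, -0.001, 0.0]
force: [0.2, -0.8, 0.0]
finger_gap: 1.001
gripper_force: 0.0
3.1 [ 0.33   0.555  1.455 -0.     1.133  1.89 ] [0.5464 0.3045 0.28  ]
[[ 9.999e-01  1.040e-02 -1.100e-03]
 [ 1.040e-02 -9.999e-01 -4.000e-04]
 [-1.100e-03  4.000e-04 -1.000e+00]]
[ 0.16 -0.78  0.01] 1.001299382912079 0.0
[0.1393 0.7644 0.0601]
```

View pics/wcup.png

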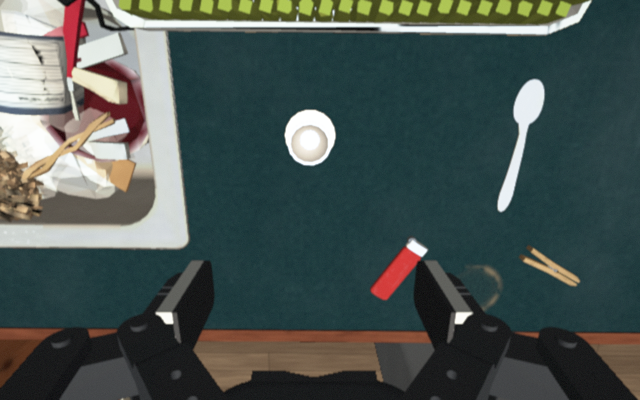

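The cup is seen with its mouth at about (310,144) and foot around (310,133). The spoon (525,145), peg (550,265) and sink edge are clear of it.

```bash
cat >> snap.py <<'E'
def cloud(f):
    d=f['d']; v,u=np.mgrid[:400,:640]; P=np.stack([(u-f['cx'])/f['fx']*d,-(v-f['cy'])/f['fy']*d,-d],-1)
    return R.from_quat(f['attitude']).apply(P.reshape(-1,3)).reshape(400,640,3)+f['origin']
E
python3 - <<'E'
from snap import *
f=np.load('pics/wcup.png.npz'); P=cloud(f)[90:190,260:360]; z=P[...,2]; print(np.percentile(z,[5,50,99,99.9]))
m=(z>.046)&(z<.058); print(m.sum())
v,u=np.nonzero(m); uv=np.c_[u+260,v+90].astype(np.float32)
(c,r)=cv2.minEnclosingCircle(uv); e=cv2.fitEllipse(cv2.convexHull(uv)); print(c,r,e, r*(f['origin'][2]-.052)/f['fx'])
print(ray(f,e[0],.052), P[m].mean(0),P[m].min(0),P[m].max(0))
# foot: white mask bottom
g=f['p'][90:190,260:360].astype(int); w=(g.min(-1)>110); vv,uu=np.nonzero(w); print(uu.min()+260,uu.max()+260,vv.min()+90,vv.max()+90)
print(ray(f,[(uu.mean()+260,vv.min()+90)],.0))
E
python3 -m crank '[{"dp":[0.0139,0.0764,0.006],"delta_rot":[0,0,0],"fingers":1},{"dp":[0.0139,0.0764,0.006],"delta_rot":[0,0,0],"fingers":1},{"dp":[0.0139,0.0764,0.006],"delta_rot":[0,0,0],"fingers":1},{"dp":[0.0139,0.0764,0.006],"delta_rot":[0,0,0],"fingers":1},{"dp":[0.0139,0.0764,0.006],"delta_rot":[0,0,0],"fingers":1},{"dp":[0.0139,0.0764,0.006],"delta_rot":[0,0,0],"fingers":1},{"dp":[0.0139,0.0764,0.006],"delta_rot":[0,0,0],"fingers":1},{"dp":[0.0139,0.0764,0.006],"delta_rot":[0,0,0],"fingers":1},{"dp":[0.0139,0.0764,0.006],"delta_rot":[0,0,0],"fingers":1},{"dp":[0.0139,0.0764,0.006],"delta_rot":[0,0,0],"fingers":1},{"dp":[0,0,0],"delta_rot":[0,0,0],"fingers":1},{"dp":[0,0,0],"delta_rot":[0,0,0],"fingers":1}]'
python3 -c "
from st import *
snap('wrist','wegg.png')"
```

```text
[-0.00177449 -0.00038858  0.051934    0.34935384]
519
(308.9883728027344, 142.49224853515625) 21.71767807006836 ((309.05517578125, 142.4178009033203), (42.860801696777344, 43.076133728027344), 144.18765258789062) 0.018560113051190427
[[0.57736633 0.30872865 0.052     ]] [0.57599526 0.30884141 0.05040082] [0.55799561 0.29065385 0.04601852] [0.5954249  0.32684404 0.05308374]
284 335 109 165
[[0.60161984 0.30904972 0.        ]]
t: 4.15
tcp_pos: [0.6211, -0.0791, 0.2499]
tool_rot: [1.0, 0.005, -0.0, -0.0]
force: [-0.0, 0.2, -0.6]
finger_gap: 1.006
gripper_force: 0.0
4.15 [-0.305  0.591  1.481  0.     1.07   1.255] [ 0.6211 -0.0791  0.2499]
[[ 9.999e-01  1.080e-02 -4.000e-04]
 [ 1.080e-02 -9.999e-01  2.000e-04]
 [-4.000e-04 -2.000e-04 -1.000e+00]]
[-0.04  0.18 -0.57] 1.0057371256650167 0.0
```

View pics/wegg.png

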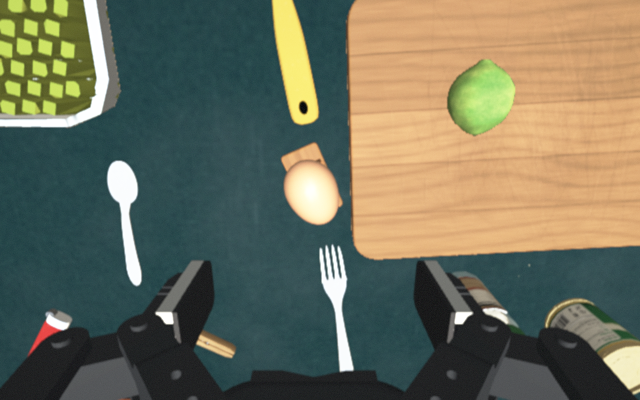

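The egg is at about (312,191), with its long axis tilting from the upper left, where the rest shows at (303,155), to the lower right at (322,222). The cutting board edge is near column 350 and the fork is below at (333,265).

Run:
```python
from snap import *
f=np.load('pics/wegg.png.npz'); P=cloud(f)
sub=np.s_[130:240,265:348]; Q=P[sub]; z=Q[...,2]; print('z',np.percentile(z,[50,95,99.5]))
hsv=cv2.cvtColor(f['p'],cv2.COLOR_RGB2HSV)[sub]; 
for y in (155,192,215): print(hsv[y-130,310-265-(8 if y==155 else 0)])
def ax(pts):
    c=pts.mean(0); w,V=np.linalg.eigh(np.cov((pts-c).T)); v=V[:,-1]; v=v*-np.sign(v[0]); return c,w**.5,np.degrees(np.arctan2(v[1],v[0]))
for lo in (.036,.042,.048): 
    m=z>lo; p=Q[m]; print(lo,m.sum(),ax(p[:,:2]),p.min(0),p.max(0))
# length profile at slice z>.036 along axis
m=z>.036; p=Q[m]; 
c,_,a=ax(p[p[:,2]>.042][:,:2]); v=np.array([np.cos(np.radians(a)),np.sin(np.radians(a))]); n=np.array([-v[1],v[0]])
t=(p[:,:2]-c)@v; s=(p[:,:2]-c)@n; print('c',c,'t',t.min(),t.max(),'s',s.min(),s.max())
for b in np.arange(-.028,.032,.004):
    k=abs(t-b)<.002; 
    if k.any(): print(round(b,3),(np.ptp(s[k])).round(4),((s[k].max()+s[k].min())/2).round(4),p[k,2].max().round(4))
# base of rest & board heights
m2=(z>.004)&(z<.014); p2=Q[m2]; print('base',m2.sum(),p2.mean(0)); bd=P[150:230,375:430,2]; print('board z',np.median(bd), 'left edge', P[180:230,356:358].reshape(-1,3).mean(0))
vv,uu=np.nonzero(m); e=cv2.fitEllipse(cv2.convexHull(np.c_[uu+265,vv+130].astype(np.float32))); print(e)
```

```text
z [-3.40607450e-05  5.88368424e-02  6.14174396e-02]
[ 17 113 238]
[ 30   5 255]
[ 24  54 255]
0.036 2786 (array([ 0.61987634, -0.07754908]), array([0.01077681, 0.01646261]), np.float64(-168.2555458947023)) [ 0.58709261 -0.09973179  0.03620975] [ 0.70015224 -0.05438093  0.3193826 ]
0.042 2692 (array([ 0.61935328, -0.07749836]), array([0.01069593, 0.01643906]), np.float64(-168.26488425562377)) [ 0.58709261 -0.0997072   0.04202056] [ 0.70015224 -0.05447397  0.3193826 ]
0.048 2328 (array([ 0.6185782 , -0.07735266]), array([0.00996577, 0.01628484]), np.float64(-171.48418141731935)) [ 0.58956555 -0.09754831  0.04800426] [ 0.70015224 -0.05569481  0.3193826 ]
c [ 0.61935328 -0.07749836] t -0.07898500658973828 0.03340717577233959 s -0.023163203214900892 0.020717296583134134
-0.024 0.0091 -0.0034 0.0446
-0.02 0.0242 -0.0025 0.0528
-0.016 0.0327 -0.0026 0.0564
-0.012 0.0368 -0.0018 0.0586
-0.008 0.0404 -0.0018 0.0601
-0.004 0.0424 -0.0018 0.0613
0.0 0.0431 -0.0013 0.0617
0.004 0.0438 -0.0012 0.0619
0.008 0.043 -0.0008 0.0612
0.012 0.0406 -0.0002 0.0603
0.016 0.0382 0.0004 0.0598
0.02 0.0353 0.001 0.0586
0.024 0.0307 0.0017 0.0562
0.028 0.0252 0.0021 0.0533
base 585 [ 0.63626085 -0.07050713  0.00692151]
board z 0.020204034034353613 left edge [ 0.59569412 -0.11824618  0.02040931]
((302.2163391113281, 191.0229949951172), (85.56761169433594, 115.03910827636719), 175.8611297607422)
```

Run:
```python
from snap import *
f=np.load('pics/wegg.png.npz'); Q=cloud(f)[130:240,265:348].reshape(-1,3); z=Q[:,2]
p=Q[(z>.036)&(z<.064)]; c=np.array([.615,-.0775]); a=np.radians(-165)
for i in range(6):
    v=np.array([np.cos(a),np.sin(a)]); n=np.array([-v[1],v[0]]); t=(p[:,:2]-c)@v; s=(p[:,:2]-c)@n
    B=np.arange(-.02,.028,.004); M=[];Wd=[]
    for b in B:
        k=abs(t-b)<.002; M.append((s[k].max()+s[k].min())/2); Wd.append(np.ptp(s[k]))
    k=np.polyfit(B,M,1); a+=np.arctan(k[0]); c=c+n*k[1]
    print(np.degrees(a),c,t.min(),t.max(),np.round(Wd,4))
mid=(np.percentile(t,.1)+np.percentile(t,99.9))/2; print('egg mid',c+v*mid, 'wide',c+v*(mid-.004),np.ptp(t))
w=Q[(z>.004)&(z<.0125)]; print(len(w)); 
h=w[(w[:,0]>.63)][:,:2]; rr=cv2.minAreaRect((h*1000).astype(np.float32)); print('base patch',rr, ((h-c)@n).min(),((h-c)@n).max(),((h-c)@v).min())
g=p[p[:,2]>.0605]; print('ridge',((g[:,:2]-c)@v).mean(),((g[:,:2]-c)@n).mean())
```

```text
-160.85197245545586 [ 0.61502804 -0.07760464] -0.027047164748251838 0.029273095504412414 [0.0321 0.0376 0.0408 0.0424 0.0432 0.0434 0.0426 0.0399 0.0367 0.0356
 0.0303 0.0252]
-157.70664633169935 [ 0.61505391 -0.07767915] -0.027238741307138006 0.029291496613512862 [0.0329 0.0375 0.0402 0.0421 0.0431 0.0428 0.0416 0.0406 0.0371 0.0351
 0.0315 0.024 ]
-156.2638247373628 [ 0.61504738 -0.07766323] -0.027358546230817238 0.029198798624022367 [0.0325 0.0372 0.0407 0.0425 0.043  0.0428 0.0416 0.0398 0.0377 0.0334
 0.0315 0.0243]
-154.99375427888774 [ 0.61506922 -0.0777129 ] -0.027385504770071345 0.029127249948553566 [0.0319 0.0375 0.0404 0.0425 0.043  0.0428 0.0412 0.039  0.0378 0.0338
 0.0301 0.0231]
-154.46466917949473 [ 0.61507187 -0.07771857] -0.027396067523469587 0.029047778698268658 [0.0315 0.037  0.0404 0.0425 0.0429 0.0428 0.0416 0.0391 0.0382 0.034
 0.0306 0.0232]
-153.46615301123302 [ 0.61505656 -0.07768652] -0.027396553795154772 0.02901040105680338 [0.0332 0.0373 0.0404 0.0425 0.0429 0.0428 0.0416 0.0387 0.0382 0.034
 0.0306 0.0246]
egg mid [ 0.61449046 -0.07795697] wide [ 0.61809974 -0.0762327 ] 0.05640695485195815
584
base patch ((640.0106811523438, -68.93732452392578), (19.28917694091797, 40.323360443115234), 1.5332931280136108) -0.017835561472910346 0.017851538094181583 -0.03194049484665768
ridge -0.0027410737042453874 5.7399412947235425e-05
```

```bash
python3 - <<'E'
from snap import *
f=np.load('pics/wegg.png.npz'); hsv=cv2.cvtColor(f['p'],cv2.COLOR_RGB2HSV); sub=hsv[135:180,270:340]
m=((sub[...,0]<28)&(sub[...,1]>80)&(sub[...,2]>120)).astype(np.uint8)
# back edge: topmost wood pixel in each column
u=np.arange(283,317); top=np.array([135+np.argmax(m[:,k-270]) if m[:,k-270].any() else 0 for k in u]); print(top)
X=ray(f,np.c_[u,top],.008)[3:-3]; l=cv2.fitLine(X[:,:2].astype(np.float32),cv2.DIST_HUBER,0,1e-4,1e-4).ravel()
d=l[:2]; print(d,'axis deg',np.degrees(np.arctan2(-abs(d[0]),-abs(d[1]))),l[2:])
w=cloud(f)[130:240,265:348].reshape(-1,3)
for a in (-155,-158,-161):
    v=np.array([np.cos(np.radians(a)),np.sin(np.radians(a))]); p=w[(w[:,2]>.036)&(w[:,2]<.064)][:,:2]; t=p@v; s=p@np.array([-v[1],v[0]])
    k=[ (s[abs(t-np.median(t)-b)<.002].max()+s[abs(t-np.median(t)-b)<.002].min())/2 for b in (-.016,-.008,0,.008,.016,.022)]; print(a,np.diff(k).round(4))
E
cat > crop.py <<'E'
import cv2
i=cv2.imread('pics/wegg.png')[130:240,260:370]; cv2.imwrite('pics/eggcrop.png',cv2.resize(i,None,fx=5,fy=5,interpolation=cv2.INTER_CUBIC))
E
python3 crop.py
```

```text
[156 155 155 154 154 153 153 152 152 151 151 151 150 150 149 149 148 148
 147 147 147 146 146 145 145 144 144 144 143 143 142 142 143 143]
[ 0.4123156 -0.9110411] axis deg -155.64963 [ 0.64532185 -0.06722156]
-155 [-0.0001 -0.0001  0.0005 -0.0003  0.    ]
-158 [0.0002 0.     0.0005 0.0002 0.0003]
-161 [0.0004 0.0002 0.0008 0.0008 0.0003]
```

View pics/eggcrop.png

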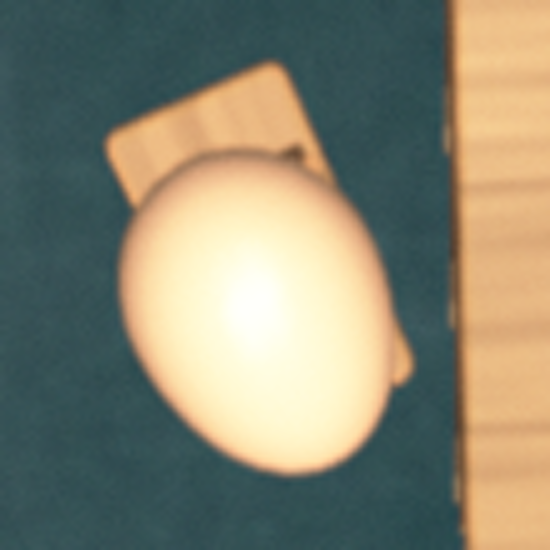

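The egg's axis and the base agree on a heading of about -155.5° for the pointed end. I'll grasp with the tool tilted 45°, turn it half round, and place it tilted 45° so the tip points up.

```bash
python3 -m crank '[{"dp":[0,0,0],"delta_rot":[0,0,-0.0166],"fingers":0.3},{"dp":[0,0,0],"delta_rot":[0,0,-0.0166],"fingers":0.3},{"dp":[0,0,0],"delta_rot":[0,0,-0.0166],"fingers":0.3},{"dp":[0,0,0],"delta_rot":[0,0,-0.0166],"fingers":0.3},{"dp":[0,0,0],"delta_rot":[0,0.0179,0],"fingers":0.3},{"dp":[0,0,0],"delta_rot":[0,0.0179,0],"fingers":0.3},{"dp":[0,0,0],"delta_rot":[0,0.0179,0],"fingers":0.3},{"dp":[0,0,0],"delta_rot":[0,0.0179,0],"fingers":0.3},{"dp":[0,0,0],"delta_rot":[0,0.0179,0],"fingers":0.3},{"dp":[0,0,0],"delta_rot":[0,0.0179,0],"fingers":0.3},{"dp":[0,0,0],"delta_rot":[0,0.0179,0],"fingers":0.3},{"dp":[0,0,0],"delta_rot":[0,0,0],"fingers":0.3}]' 25
cat > goal.py <<'E'
from st import *
e=np.array([np.cos(np.radians(-155.5)),np.sin(np.radians(-155.5)),0]); mid=np.array([.6145,-.0780,.039]); G=mid-.002*e
zt=(-e+np.array([0,0,-1]))/2**.5; T=G-.058*zt; pre=T-.10*zt
Rm=R.from_quat(s['tool_rot']); xt=(-e+np.array([0,0,1]))/2**.5; Rw=R.from_matrix(np.c_[xt,np.cross(zt,xt),zt])
print('pre',pre,rel(pre-s['tcp_pos']),'T',T,rel(T-s['tcp_pos']),'rot err',((Rm.inv()*Rw).as_rotvec()/(2*np.pi)).round(4))
E
python3 goal.py
```

```text
t: 5.2
tcp_pos: [0.6188, -0.0721, 0.2485]
tool_rot: [0.918, 0.203, 0.332, -0.08]
force: [-1.5, 0.1, 0.1]
finger_gap: 0.645
gripper_force: 0.0
5.2 [-0.49   0.538  1.824  1.091  0.627 -0.223] [ 0.6188 -0.0721  0.2485]
[[ 0.6973  0.4253  0.577 ]
 [ 0.3184 -0.9049  0.2823]
 [ 0.6422 -0.0131 -0.7664]]
[-1.45  0.13  0.05] 0.6445363593591968 0.0
pre [ 0.51465644 -0.12350133  0.15072287] [-0.3036  0.0069  0.0007] T [ 0.57900041 -0.09417809  0.08001219] [-0.286   0.0105  0.1999] rot err [-0.0028  0.014  -0.    ]
```

```bash
python3 -m crank '[{"dp":[0,0,0],"delta_rot":[-0.0014,0.007,0],"fingers":0.3},{"dp":[0,0,0],"delta_rot":[-0.0014,0.007,0],"fingers":0.3},{"dp":[-0.05,0.001,0],"delta_rot":[0,0,0],"fingers":0.3},{"dp":[-0.05,0.001,0],"delta_rot":[0,0,0],"fingers":0.3},{"dp":[-0.05,0.001,0],"delta_rot":[0,0,0],"fingers":0.3},{"dp":[-0.05,0.001,0],"delta_rot":[0,0,0],"fingers":0.3},{"dp":[-0.05,0.001,0],"delta_rot":[0,0,0],"fingers":0.3},{"dp":[-0.05,0.001,0],"delta_rot":[0,0,0],"fingers":0.3},{"dp":[0,0,0],"delta_rot":[0,0,0],"fingers":0.3},{"dp":[0,0,0],"delta_rot":[0,0,0],"fingers":0.3}]' 25
python3 goal.py
```

```text
t: 6.03
tcp_pos: [0.5258, -0.1201, 0.1432]
tool_rot: [0.903, 0.196, 0.374, -0.081]
force: [-0.0, -1.0, 0.0]
finger_gap: 0.654
gripper_force: 0.0
6.0333 [-0.718  0.737  2.086  1.657  0.703 -1.114] [ 0.5258 -0.1201  0.1432]
[[ 6.433e-01  4.151e-01  6.434e-01]
 [ 2.938e-01 -9.098e-01  2.932e-01]
 [ 7.070e-01  4.000e-04 -7.072e-01]]
[-0.04 -1.    0.01] 0.6540202516745843 0.0
pre [ 0.51465644 -0.12350133  0.15072287] [-0.0058 -0.003  -0.027 ] T [ 0.57900041 -0.09417809  0.08001219] [-0.0058 -0.003   0.173 ] rot err [0.     0.     0.0001]
```

Run:
```python
from st import *
p,d,c=snap('wrist','wegg2.png'); f=np.load('pics/wegg2.png.npz'); P=cloud(f).reshape(-1,3)
L=R.from_quat(s['tool_rot']).inv().apply(P-s['tcp_pos'])
k=(P[:,2]>.03)&(P[:,2]<.064)&(np.hypot(P[:,0]-.615,P[:,1]+.078)<.034); Q=L[k]; W=P[k]; print(k.sum())
e=np.array([np.cos(np.radians(-155.5)),np.sin(np.radians(-155.5))]); t=(W[:,:2]-[.6145,-.0780])@e
for b in (-.016,-.008,0,.008,.016): q=Q[abs(t-b)<.002]; print(b,len(q),q[:,1].min(),q[:,1].max(),(q[:,1].min()+q[:,1].max())/2)
print('t range',t.min(),t.max(),'ztop',W[:,2].max())
```

```text
6.0333 [-0.718  0.737  2.086  1.657  0.703 -1.114] [ 0.5258 -0.1201  0.1432]
[[ 6.433e-01  4.151e-01  6.434e-01]
 [ 2.938e-01 -9.098e-01  2.932e-01]
 [ 7.070e-01  4.000e-04 -7.072e-01]]
[-0.04 -1.    0.01] 0.6540202516745843 0.0
4570
-0.016 169 -0.019865705846359383 0.01473032447635902 -0.0025676906850001817
-0.008 312 -0.023101331246988543 0.01861255942043419 -0.002244385913277176
0 406 -0.023504263795850286 0.018873026483197598 -0.002315618656326344
0.008 457 -0.022695209313297576 0.01826117562085968 -0.002217016846218948
0.016 465 -0.020565783572804072 0.016084438895681803 -0.002240672338561135
t range -0.023835954760030142 0.030227127558226836 ztop 0.06249515558664889
```

View pics/wegg2.png

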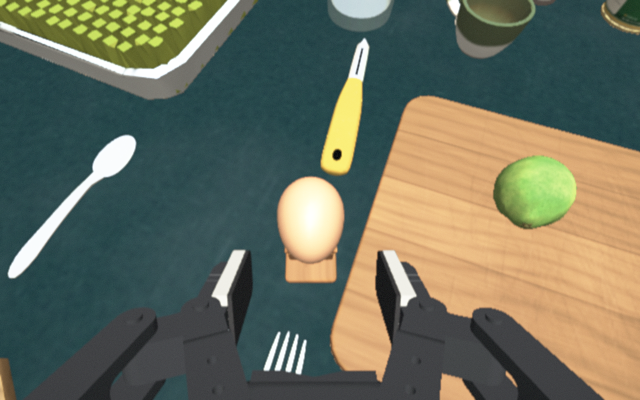

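The egg sits centred, about 2 mm left of the finger midline, around (311,220). Its tip faces the gripper and the right finger at (395,280) is near the board edge, so I'm approaching.

```bash
python3 -m crank '[{"dp":[-0.0058,-0.0046,0],"delta_rot":[0,0,0],"fingers":0.3},{"dp":[0,0,0.04],"delta_rot":[0,0,0],"fingers":0.3},{"dp":[0,0,0.04],"delta_rot":[0,0,0],"fingers":0.3},{"dp":[0,0,0.03],"delta_rot":[0,0,0],"fingers":0.3},{"dp":[0,0,0.02],"delta_rot":[0,0,0],"fingers":0.3},{"dp":[0,0,0.015],"delta_rot":[0,0,0],"fingers":0.3},{"dp":[0,0,0.01],"delta_rot":[0,0,0],"fingers":0.3},{"dp":[0,0,0.01],"delta_rot":[0,0,0],"fingers":0.3},{"dp":[0,0,0.008],"delta_rot":[0,0,0],"fingers":0.3},{"dp":[0,0,0],"delta_rot":[0,0,0],"fingers":0.3},{"dp":[0,0,0],"delta_rot":[0,0,0],"fingers":0.3}]' 25
python3 goal.py
```

```text
t: 7.0
tcp_pos: [0.5786, -0.0946, 0.0806]
tool_rot: [0.903, 0.196, 0.375, -0.079]
force: [0.3, -0.8, -0.9]
finger_gap: 0.651
gripper_force: 0.0
7.0 [-0.595  0.884  1.988  1.847  0.676 -1.206] [ 0.5786 -0.0946  0.0806]
[[ 0.6424  0.4135  0.6453]
 [ 0.2944 -0.9105  0.2904]
 [ 0.7076  0.0035 -0.7066]]
[ 0.27 -0.85 -0.85] 0.6511838748837802 0.0
pre [ 0.51465644 -0.12350133  0.15072287] [ 0.      0.0002 -0.1984] T [ 0.57900041 -0.09417809  0.08001219] [-0.0001 -0.0005  0.0016] rot err [ 0.0005 -0.0001  0.0002]
```

```bash
python3 -m crank '[{"dp":[0,-0.002,0],"delta_rot":[0,0,0],"fingers":0.3},{"dp":[0,0,0],"delta_rot":[0,0,0],"fingers":0.15},{"dp":[0,0,0],"delta_rot":[0,0,0],"fingers":0.08},{"dp":[0,0,0],"delta_rot":[0,0,0],"fingers":0.02},{"dp":[0,0,0],"delta_rot":[0,0,0],"fingers":-0.04},{"dp":[0,0,0],"delta_rot":[0,0,0],"fingers":-0.2},{"dp":[0,0,0],"delta_rot":[0,0,0],"fingers":-0.4},{"dp":[0,0,0],"delta_rot":[0,0,0],"fingers":-0.4},{"dp":[0,0,0],"delta_rot":[0,0,0],"fingers":-0.4}]' 25; python3 goal.py
```

```text
t: 7.75
tcp_pos: [0.5782, -0.0936, 0.0807]
tool_rot: [0.903, 0.196, 0.375, -0.079]
force: [-2.9, -1.8, 4.0]
finger_gap: 0.49
gripper_force: 25.0
7.75 [-0.594  0.884  1.99   1.85   0.676 -1.209] [ 0.5782 -0.0936  0.0807]
[[ 0.6423  0.4135  0.6454]
 [ 0.2943 -0.9105  0.2904]
 [ 0.7077  0.0034 -0.7065]]
[-2.91 -1.76  4.02] 0.489903841805398 24.957096464931965
pre [ 0.51465644 -0.12350133  0.15072287] [-1.000e-04  2.400e-03 -1.982e-01] T [ 0.57900041 -0.09417809  0.08001219] [-0.0002  0.0017  0.0018] rot err [ 0.0005 -0.0001  0.0002]
```

```bash
python3 -m crank '[{"dp":[0.007,0,-0.007],"delta_rot":[0,0,0],"fingers":-0.4},{"dp":[0.014,0,-0.014],"delta_rot":[0,0,0],"fingers":-0.4},{"dp":[0.028,0,-0.028],"delta_rot":[0,0,0],"fingers":-0.4},{"dp":[0.035,0,-0.035],"delta_rot":[0,0,0],"fingers":-0.4},{"dp":[0.035,0,-0.035],"delta_rot":[0,0,0],"fingers":-0.4},{"dp":[0.035,0,-0.035],"delta_rot":[0,0,0],"fingers":-0.4},{"dp":[0.02,0,-0.02],"delta_rot":[0,0,0],"fingers":-0.4},{"dp":[0,0,0],"delta_rot":[0,0,0],"fingers":-0.4},{"dp":[0,0,0],"delta_rot":[0,0,0],"fingers":-0.4}]' 25; python3 goal.py; python3 -c "
from snap import *
snap('wrist','wheld.png')"
```

```text
t: 8.5
tcp_pos: [0.5783, -0.0934, 0.2041]
tool_rot: [0.902, 0.197, 0.375, -0.079]
force: [-1.0, -1.0, -1.0]
finger_gap: 0.499
gripper_force: 25.5
8.5 [-0.593  0.612  1.973  1.479  0.648 -0.742] [ 0.5783 -0.0934  0.2041]
[[ 0.6413  0.4139  0.6461]
 [ 0.2961 -0.9103  0.2893]
 [ 0.7079  0.0058 -0.7063]]
[-0.97 -1.05 -0.96] 0.4986830687553521 25.46219453215599
pre [ 0.51465644 -0.12350133  0.15072287] [-0.1751  0.0015 -0.0242] T [ 0.57900041 -0.09417809  0.08001219] [-0.1753  0.0005  0.1758] rot err [ 0.0008 -0.0002  0.0006]
```

View pics/wheld.png

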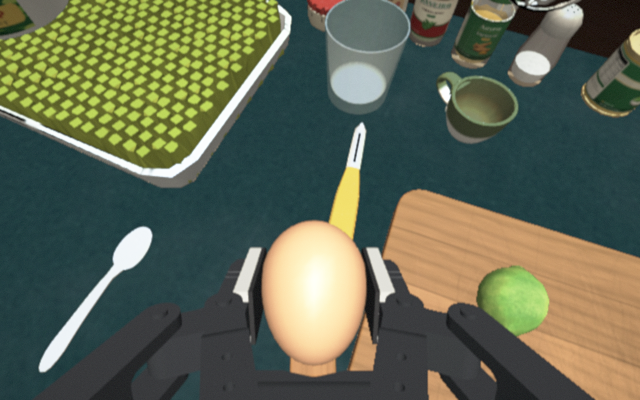

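The egg is held between the pads, centred at about (315,290), and the rest is empty below it. I'll carry it over to the cup before the half turn.

```bash
python3 -m crank '[{"dp":[0.0092,-0.0333,0.0069],"delta_rot":[0,0,0],"fingers":-0.4},{"dp":[0.0184,-0.0665,0.0137],"delta_rot":[0,0,0],"fingers":-0.4},{"dp":[0.0184,-0.0665,0.0137],"delta_rot":[0,0,0],"fingers":-0.4},{"dp":[0.0184,-0.0665,0.0137],"delta_rot":[0,0,0],"fingers":-0.4},{"dp":[0.0184,-0.0665,0.0137],"delta_rot":[0,0,0],"fingers":-0.4},{"dp":[0.0184,-0.0665,0.0137],"delta_rot":[0,0,0],"fingers":-0.4},{"dp":[0.0184,-0.0665,0.0137],"delta_rot":[0,0,0],"fingers":-0.4},{"dp":[0.0184,-0.0665,0.0137],"delta_rot":[0,0,0],"fingers":-0.4},{"dp":[0.0184,-0.0665,0.0137],"delta_rot":[0,0,0],"fingers":-0.4},{"dp":[0.0184,-0.0665,0.0137],"delta_rot":[0,0,0],"fingers":-0.4},{"dp":[0.0184,-0.0665,0.0137],"delta_rot":[0,0,0],"fingers":-0.4},{"dp":[0.0092,-0.0333,0.0069],"delta_rot":[0,0,0],"fingers":-0.4}]' 25
python3 -m crank '[{"dp":[0,0,0],"delta_rot":[0,0,-0.01],"fingers":-0.4},{"dp":[0,0,0],"delta_rot":[0,0,-0.018],"fingers":-0.4},{"dp":[0,0,0],"delta_rot":[0,0,-0.018],"fingers":-0.4},{"dp":[0,0,0],"delta_rot":[0,0,-0.018],"fingers":-0.4},{"dp":[0,0,0],"delta_rot":[0,0,-0.018],"fingers":-0.4},{"dp":[0,0,0],"delta_rot":[0,0,-0.018],"fingers":-0.4}]' 25; python3 st.py
```

```text
t: 9.55
tcp_pos: [0.5388, 0.295, 0.2186]
tool_rot: [0.903, 0.198, 0.373, -0.08]
force: [0.4, -0.6, 0.1]
finger_gap: 0.497
gripper_force: 25.5
t: 10.05
tcp_pos: [0.5395, 0.2913, 0.218]
tool_rot: [0.798, 0.468, 0.378, 0.041]
force: [0.2, 0.0, 0.6]
finger_gap: 0.49
gripper_force: 25.5
10.05 [ 0.274  0.578  1.979  2.634  0.217 -1.818] [0.5395 0.2913 0.218 ]
[[ 0.2754  0.7158  0.6417]
 [ 0.7777 -0.5583  0.289 ]
 [ 0.5652  0.4195 -0.7104]]
[0.17 0.04 0.58] 0.4904231790893708 25.54345093667507
```

The wrist has flipped its q4 branch, so I'll turn the other way, which stays inside the last joint's range.

```bash
python3 -m crank '[{"dp":[0,0,0],"delta_rot":[0,0,0.01],"fingers":-0.4},{"dp":[0,0,0],"delta_rot":[0,0,0.018],"fingers":-0.4},{"dp":[0,0,0],"delta_rot":[0,0,0.018],"fingers":-0.4},{"dp":[0,0,0],"delta_rot":[0,0,0.018],"fingers":-0.4},{"dp":[0,0,0],"delta_rot":[0,0,0.018],"fingers":-0.4},{"dp":[0,0,0],"delta_rot":[0,0,0.018],"fingers":-0.4},{"dp":[0,0,0],"delta_rot":[0,0,0.018],"fingers":-0.4},{"dp":[0,0,0],"delta_rot":[0,0,0.018],"fingers":-0.4},{"dp":[0,0,0],"delta_rot":[0,0,0.018],"fingers":-0.4},{"dp":[0,0,0],"delta_rot":[0,0,0.018],"fingers":-0.4},{"dp":[0,0,0],"delta_rot":[0,0,0.018],"fingers":-0.4},{"dp":[0,0,0],"delta_rot":[0,0,0.018],"fingers":-0.4}]' 25
python3 st.py
python3 -m crank '[{"dp":[0,0,0],"delta_rot":[0,0,0.018],"fingers":-0.4},{"dp":[0,0,0],"delta_rot":[0,0,0.018],"fingers":-0.4},{"dp":[0,0,0],"delta_rot":[0,0,0.018],"fingers":-0.4},{"dp":[0,0,0],"delta_rot":[0,0,0.018],"fingers":-0.4},{"dp":[0,0,0],"delta_rot":[0,0,0.018],"fingers":-0.4},{"dp":[0,0,0],"delta_rot":[0,0,0.018],"fingers":-0.4},{"dp":[0,0,0],"delta_rot":[0,0,0.018],"fingers":-0.4},{"dp":[0,0,0],"delta_rot":[0,0,0.018],"fingers":-0.4},{"dp":[0,0,0],"delta_rot":[0,0,0.018],"fingers":-0.4},{"dp":[0,0,0],"delta_rot":[0,0,0.018],"fingers":-0.4},{"dp":[0,0,0],"delta_rot":[0,0,0.018],"fingers":-0.4},{"dp":[0,0,0],"delta_rot":[0,0,0.018],"fingers":-0.4}]' 25
python3 st.py
```

```text
t: 11.05
tcp_pos: [0.5396, 0.2911, 0.218]
tool_rot: [0.917, -0.118, 0.324, -0.199]
force: [1.1, -0.2, -0.9]
finger_gap: 0.492
gripper_force: 25.5
11.05 [ 0.274  0.578  1.979  2.634  0.217 -0.5  ] [0.5396 0.2911 0.218 ]
[[ 0.7618 -0.0879  0.6418]
 [-0.3464 -0.8925  0.2889]
 [ 0.5474 -0.4424 -0.7104]]
[ 1.05 -0.17 -0.93] 0.492458068612418 25.547962188720703
t: 12.05
tcp_pos: [0.5396, 0.2911, 0.218]
tool_rot: [-0.64, 0.668, -0.127, 0.359]
force: [0.2, 0.4, -1.0]
finger_gap: 0.497
gripper_force: 25.6
12.05 [0.274 0.578 1.979 2.634 0.217 0.857] [0.5396 0.2911 0.218 ]
[[ 0.0756 -0.7631  0.6418]
 [-0.9457  0.1493  0.2889]
 [-0.3162 -0.6288 -0.7104]]
[ 0.22  0.37 -0.97] 0.49713440500584766 25.5513896048069
```

```bash
python3 -m crank '[{"dp":[0,0,0],"delta_rot":[0,0,0.0179],"fingers":-0.4},{"dp":[0,0,0],"delta_rot":[0,0,0.0179],"fingers":-0.4},{"dp":[0,0,0],"delta_rot":[0,0,0.0179],"fingers":-0.4},{"dp":[0,0,0],"delta_rot":[0,0,0.0179],"fingers":-0.4},{"dp":[0,0,0],"delta_rot":[0,0,0.0179],"fingers":-0.4},{"dp":[0,0,0],"delta_rot":[0,0,0.0179],"fingers":-0.4},{"dp":[0,0,0],"delta_rot":[0,0,0.0179],"fingers":-0.4},{"dp":[0,0,0],"delta_rot":[0,0,0.0179],"fingers":-0.4},{"dp":[0,0,0],"delta_rot":[0,0,0.0179],"fingers":-0.4},{"dp":[0,0,0],"delta_rot":[0,0,0.0148],"fingers":-0.4},{"dp":[0,0,0],"delta_rot":[0,0,0],"fingers":-0.4},{"dp":[0,0,0],"delta_rot":[0,0,0],"fingers":-0.4}]' 25
cat > place.py <<'E'
from st import *
Rm=R.from_quat(s['tool_rot']); a=Rm.apply(np.array([-1,0,-1])/2**.5); z=Rm.as_matrix()[:,2]
mid=s['tcp_pos']+.058*z+.002*a
print('axis',a,'fix rot',(Rm.inv().apply(np.cross(a,[0,0,1]))/(2*np.pi)).round(4),'egg mid',mid,'up in tool',Rm.inv().apply([0,0,1]).round(3))
E
python3 place.py
python3 -c "
from snap import *
snap('scene','s1.png');snap('wrist','wup.png')
f=np.load('pics/s1.png.npz');g=f['p'][60:170,230:330]
cv2.imwrite('pics/s1c.png',cv2.resize(g[:,:,::-1],None,fx=5,fy=5,interpolation=cv2.INTER_CUBIC))"
```

```text
t: 13.05
tcp_pos: [0.5399, 0.2912, 0.2187]
tool_rot: [-0.198, 0.903, 0.079, 0.373]
force: [0.1, -0.4, -0.7]
finger_gap: 0.495
gripper_force: 25.5
13.05 [0.274 0.577 1.979 2.633 0.217 1.955] [0.5399 0.2912 0.2187]
[[-0.6436 -0.4155  0.6428]
 [-0.2982  0.9096  0.2894]
 [-0.7049 -0.0054 -0.7093]]
[ 0.15 -0.39 -0.74] 0.49498393564630216 25.549472607672215
axis [6.01404325e-04 6.20774911e-03 9.99980551e-01] fix rot [-0.0006 -0.0005  0.0006] egg mid [0.57713605 0.30803504 0.17953431] up in tool [-0.705 -0.005 -0.709]
```

View pics/wup.png

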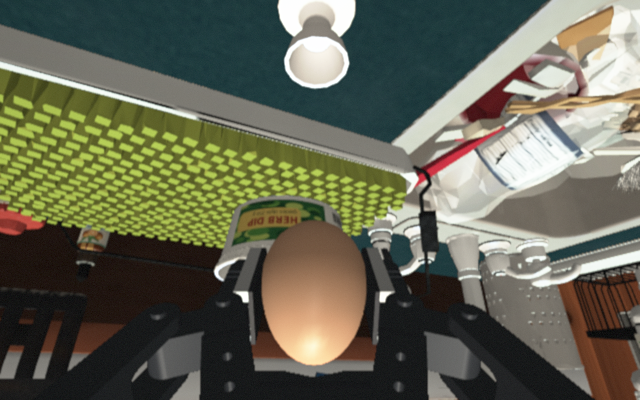

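View pics/s1c.png

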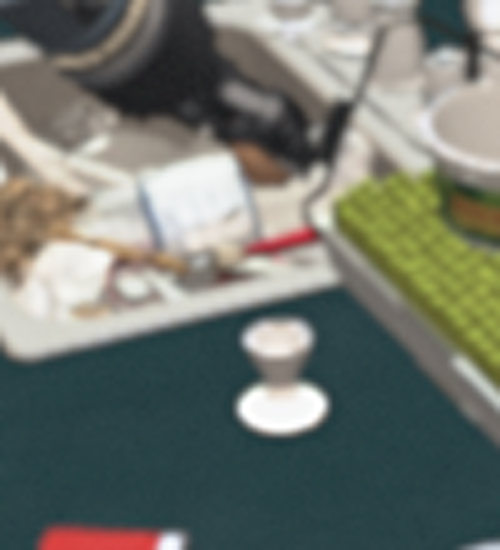

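The wrist view shows the egg held as before at (315,290) and the cup's mouth at (318,62), clear of everything. The scene crop shows the cup standing at (280,370) and part of the gripper above it. Next I'll check the egg's pitch in the grip from the depth profile.

Run:
```python
from snap import *
from scipy.optimize import least_squares
s=manip.sense(); Rm=R.from_quat(s['tool_rot'])
f=np.load('pics/wup.png.npz'); L=Rm.inv().apply(cloud(f).reshape(-1,3)-s['tcp_pos']); rgb=f['p'].reshape(-1,3)
v,u=np.mgrid[:400,:640]; u=u.ravel();v=v.ravel()
k=(u>262)&(u<368)&(v>215)&(v<366)&(L[:,2]>.01)&(L[:,2]<.1)&(abs(L[:,0])<.05)
p=L[k]; print(len(p),p.min(0),p.max(0)); y0=(np.percentile(p[:,1],1)+np.percentile(p[:,1],99))/2; print('y0',y0)
def res(q,p):
    a=np.array([np.sin(q[3])*np.cos(q[4]),np.sin(q[4]),np.cos(q[3])*np.cos(q[4])]); d=p-q[:3]; t=d@a+.004; r=np.linalg.norm(d-np.outer(d@a,a),axis=1)
    l=np.where(t>0,.033,.025); return (np.hypot(t/l,r/.022)-1)*.024
q0=[-.0014,0,.0566,np.radians(-135),0]
for sub in (p,p[::3]):
    o=least_squares(res,q0,args=(sub,),loss='soft_l1',f_scale=.001); print(o.x[:3],np.degrees(o.x[3:]),np.sqrt(np.mean(o.fun**2)),np.median(abs(o.fun)),np.median(abs(res(q0,sub))))
```

```text
12198 [-0.02355462 -0.02212243  0.03080241] [0.02525378 0.02317676 0.07198739]
y0 0.0006850681693012783
[-1.72255452e-03 -4.71942510e-05  5.77804509e-02] [-134.81061111   -0.16219507] 0.0005412070107347169 0.0002964394149107852 0.0008592126796302924
[-1.68548103e-03 -3.54187649e-05  5.78093230e-02] [-134.93869306   -0.13796121] 0.0005473950477055635 0.00029695885856768635 0.000865272506454826
```

```bash
python3 - <<'E'
from snap import *
f=np.load('pics/wup.png.npz'); P=cloud(f)[0:110,270:370]; z=P[...,2]; m=(z>.046)&(z<.058)
Q=P[m]; print(m.sum(),Q.min(0),Q.max(0),z[m].max())
vv,uu=np.nonzero(m); e=cv2.fitEllipse(cv2.convexHull(np.c_[uu+270,vv].astype(np.float32))); print(e,ray(f,e[0],.052))
h=cv2.convexHull(np.c_[uu+270,vv].astype(np.float32))[:,0]; X=ray(f,h,.052)[:,:2]; print(cv2.minEnclosingCircle((X*1000).astype(np.float32)))
E
python3 -m crank '[{"dp":[-0.028,0,-0.028],"delta_rot":[0,0,0],"fingers":-0.4}]' --help 2>/dev/null | head -0; python3 place.py
```

```text
1279 [0.55709489 0.28986856 0.04601246] [0.59473709 0.32715917 0.05255383] 0.05255382894361171
((316.0879211425781, 59.007774353027344), (56.196693420410156, 63.551902770996094), 89.64292907714844) [[0.5726315  0.30677736 0.052     ]]
((574.373779296875, 307.1723327636719), 19.97140121459961)
13.15 [0.274 0.576 1.978 2.633 0.218 1.956] [0.5401 0.2914 0.2194]
[[-0.6429 -0.4152  0.6437]
 [-0.2973  0.9097  0.2898]
 [-0.7059 -0.0051 -0.7083]]
[ 0.65 -0.57 -1.91] 0.4960009892494267 25.549742616713047
axis [-5.39960203e-04  5.32479452e-03  9.99985677e-01] fix rot [-0.0006 -0.0003  0.0006] egg mid [0.57738763 0.30817846 0.18028554] up in tool [-0.706 -0.005 -0.708]
```

```bash
python3 -m crank '[{"dp":[0.0022,0.0015,-0.0023],"delta_rot":[0,0,0],"fingers":-0.4},{"dp":[0.015,0,0.015],"delta_rot":[0,0,0],"fingers":-0.4},{"dp":[0.025,0,0.025],"delta_rot":[0,0,0],"fingers":-0.4},{"dp":[0.025,0,0.025],"delta_rot":[0,0,0],"fingers":-0.4},{"dp":[0.025,0,0.025],"delta_rot":[0,0,0],"fingers":-0.4},{"dp":[0.02,0,0.02],"delta_rot":[0,0,0],"fingers":-0.4},{"dp":[0.014,0,0.014],"delta_rot":[0,0,0],"fingers":-0.4},{"dp":[0.007,0,0.007],"delta_rot":[0,0,0],"fingers":-0.4},{"dp":[0.003,0,0.003],"delta_rot":[0,0,0],"fingers":-0.4},{"dp":[0,0,0],"delta_rot":[0,0,0],"fingers":-0.4},{"dp":[0,0,0],"delta_rot":[0,0,0],"fingers":-0.4}]' 25
sed -i 's/^mid=.*/mid=s["tcp_pos"]+Rm.apply([-.0017,0,.0578])/' place.py; python3 place.py
python3 - <<'E'
from snap import *
p,d,c=snap('scene','s2.png')
cv2.imwrite('pics/s2c.png',cv2.resize(p[60:170,230:330][:,:,::-1],None,fx=5,fy=5,interpolation=cv2.INTER_CUBIC))
E
```

```text
t: 14.07
tcp_pos: [0.5391, 0.2913, 0.1265]
tool_rot: [-0.196, 0.902, 0.079, 0.375]
force: [0.7, -0.4, -0.0]
finger_gap: 0.497
gripper_force: 25.5
14.0667 [0.274 0.781 2.011 2.895 0.444 1.683] [0.5391 0.2913 0.1265]
[[-0.6411 -0.4142  0.6461]
 [-0.295   0.9102  0.2908]
 [-0.7085 -0.0042 -0.7057]]
[ 0.75 -0.44 -0.05] 0.49679775612160765 25.548814348876476
axis [-0.00352744  0.00301902  0.99998922] fix rot [-0.0005  0.0003  0.0005] egg mid [0.57758231 0.30862371 0.08690378] up in tool [-0.708 -0.004 -0.706]
```

View pics/s2c.png

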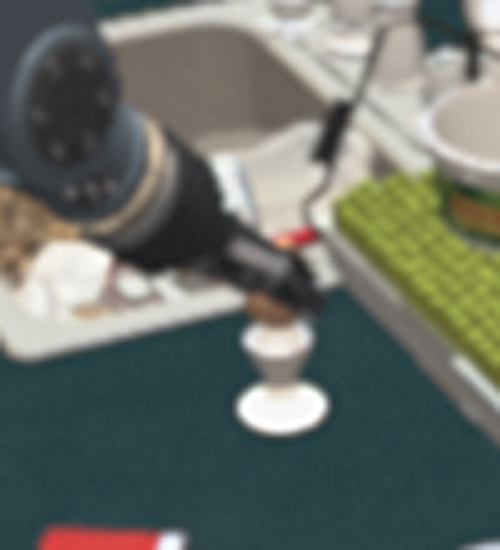

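The egg hangs just above the cup, centred over it, and the cup hasn't moved. Lowering gently now.

```bash
python3 -m crank '[{"dp":[0.0013,0.0008,-0.0013],"delta_rot":[0,0,0],"fingers":-0.4},{"dp":[0.003,0,0.003],"delta_rot":[0,0,0],"fingers":-0.4},{"dp":[0.003,0,0.003],"delta_rot":[0,0,0],"fingers":-0.4},{"dp":[0.003,0,0.003],"delta_rot":[0,0,0],"fingers":-0.4},{"dp":[0.003,0,0.003],"delta_rot":[0,0,0],"fingers":-0.4},{"dp":[0.0015,0,0.0015],"delta_rot":[0,0,0],"fingers":-0.4},{"dp":[0.001,0,0.001],"delta_rot":[0,0,0],"fingers":-0.4},{"dp":[0,0,0],"delta_rot":[0,0,0],"fingers":-0.4}]' 25
python3 place.py
python3 -m crank '[{"dp":[0.001,0,0.001],"delta_rot":[0,0,0],"fingers":-0.4},{"dp":[0.001,0,0.001],"delta_rot":[0,0,0],"fingers":-0.4},{"dp":[0,0,0],"delta_rot":[0,0,0],"fingers":-0.4}]' 25
```

```text
t: 14.78
tcp_pos: [0.5378, 0.2911, 0.1152]
tool_rot: [-0.196, 0.903, 0.079, 0.374]
force: [-0.3, 0.2, -0.4]
finger_gap: 0.5
gripper_force: 25.6
14.7833 [0.274 0.806 2.014 2.908 0.469 1.669] [0.5378 0.2911 0.1152]
[[-0.6424 -0.414   0.6449]
 [-0.2952  0.9103  0.2903]
 [-0.7072 -0.0039 -0.707 ]]
[-0.28  0.22 -0.4 ] 0.499987185963244 25.5505433678627
axis [-0.00171337  0.00350199  0.9999924 ] fix rot [-0.0004  0.      0.0004] egg mid [0.57615258 0.30836662 0.07558328] up in tool [-0.707 -0.004 -0.707]
t: 15.03
tcp_pos: [0.5379, 0.2911, 0.1141]
tool_rot: [-0.196, 0.903, 0.079, 0.375]
force: [-0.0, -0.2, -1.1]
finger_gap: 0.498
gripper_force: 25.6
```

```bash
python3 -m crank '[{"dp":[0.001,0,0.001],"delta_rot":[0,0,0],"fingers":-0.4},{"dp":[0.001,0,0.001],"delta_rot":[0,0,0],"fingers":-0.4},{"dp":[0,0,0],"delta_rot":[0,0,0],"fingers":-0.4}]' 25;python3 -m crank '[{"dp":[0.0007,0,0.0007],"delta_rot":[0,0,0],"fingers":-0.4},{"dp":[0.0007,0,0.0007],"delta_rot":[0,0,0],"fingers":-0.4},{"dp":[0,0,0],"delta_rot":[0,0,0],"fingers":-0.4}]' 25
```

```text
t: 15.28
tcp_pos: [0.5378, 0.2911, 0.1126]
tool_rot: [-0.196, 0.903, 0.079, 0.375]
force: [0.5, -0.9, -0.6]
finger_gap: 0.494
gripper_force: 25.6
t: 15.53
tcp_pos: [0.5379, 0.2912, 0.1117]
tool_rot: [-0.196, 0.903, 0.079, 0.375]
force: [-0.1, 0.1, 0.3]
finger_gap: 0.494
gripper_force: 25.6
```

```bash
python3 -m crank '[{"dp":[0.0007,0,0.0007],"delta_rot":[0,0,0],"fingers":-0.4},{"dp":[0,0,0],"delta_rot":[0,0,0],"fingers":-0.4}]' 25;python3 -m crank '[{"dp":[0.0007,0,0.0007],"delta_rot":[0,0,0],"fingers":-0.4},{"dp":[0,0,0],"delta_rot":[0,0,0],"fingers":-0.4}]' 25
```

```text
t: 15.7
tcp_pos: [0.538, 0.2912, 0.1114]
tool_rot: [-0.196, 0.902, 0.079, 0.375]
force: [-1.0, 0.6, 0.4]
finger_gap: 0.497
gripper_force: 25.6
t: 15.87
tcp_pos: [0.5381, 0.2913, 0.1111]
tool_rot: [-0.197, 0.902, 0.079, 0.375]
force: [0.9, 1.0, 1.9]
finger_gap: 0.494
gripper_force: 25.6
```

```bash
python3 -m crank '[{"dp":[0.0007,0,0.0007],"delta_rot":[0,0,0],"fingers":-0.4},{"dp":[0,0,0],"delta_rot":[0,0,0],"fingers":-0.4}]' 25; python3 -m crank '[{"dp":[0.0007,0,0.0007],"delta_rot":[0,0,0],"fingers":-0.4},{"dp":[0,0,0],"delta_rot":[0,0,0],"fingers":-0.4}]' 25; python3 place.py
```

```text
t: 16.03
tcp_pos: [0.5382, 0.2914, 0.1109]
tool_rot: [-0.196, 0.902, 0.08, 0.376]
force: [0.2, -0.2, 3.9]
finger_gap: 0.496
gripper_force: 25.7
t: 16.2
tcp_pos: [0.5383, 0.2914, 0.1107]
tool_rot: [-0.196, 0.902, 0.08, 0.376]
force: [-1.6, -0.4, 5.5]
finger_gap: 0.493
gripper_force: 25.9
16.2 [0.275 0.818 2.014 2.914 0.484 1.662] [0.5383 0.2914 0.1107]
[[-0.6402 -0.4143  0.6469]
 [-0.2946  0.9101  0.2914]
 [-0.7095 -0.004  -0.7047]]
[-1.55 -0.39  5.51] 0.4927096323466807 25.891204811632633
axis [-0.00478956  0.00224972  0.999986  ] fix rot [-0.0005  0.0005  0.0005] egg mid [0.57673632 0.30875809 0.07112948] up in tool [-0.71  -0.004 -0.705]
```

```bash
python3 -m crank '[{"dp":[0,0,0],"delta_rot":[0,0,0],"fingers":-0.4},{"dp":[0,0,0],"delta_rot":[0,0,0],"fingers":-0.4},{"dp":[0,0,0],"delta_rot":[0,0,0],"fingers":-0.4},{"dp":[0,0,0],"delta_rot":[0,0,0],"fingers":-0.4},{"dp":[0,0,0],"delta_rot":[0,0,0],"fingers":-0.4},{"dp":[0,0,0],"delta_rot":[0,0,0],"fingers":-0.4},{"dp":[0,0,0],"delta_rot":[0,0,0],"fingers":-0.4},{"dp":[0,0,0],"delta_rot":[0,0,0],"fingers":-0.4},{"dp":[0,0,0],"delta_rot":[0,0,0],"fingers":-0.4},{"dp":[-0.0008,0,-0.0008],"delta_rot":[0,0,0],"fingers":-0.4},{"dp":[-0.0008,0,-0.0008],"delta_rot":[0,0,0],"fingers":-0.4},{"dp":[0,0,0],"delta_rot":[0,0,0],"fingers":-0.4}]' 25; python3 place.py
```

```text
t: 17.2
tcp_pos: [0.5381, 0.2911, 0.111]
tool_rot: [-0.196, 0.903, 0.079, 0.375]
force: [-0.0, 1.4, 1.8]
finger_gap: 0.495
gripper_force: 25.6
17.2 [0.274 0.816 2.014 2.913 0.479 1.664] [0.5381 0.2911 0.111 ]
[[-0.6419 -0.414   0.6454]
 [-0.2951  0.9103  0.2904]
 [-0.7077 -0.004  -0.7065]]
[-0.05  1.36  1.81] 0.495163674373891 25.621566139161587
axis [-0.00246514  0.00328141  0.99999158] fix rot [-0.0005  0.0001  0.0005] egg mid [0.57644952 0.30843366 0.07135788] up in tool [-0.708 -0.004 -0.706]
```

```bash
python3 -m crank '[{"dp":[0,0,0],"delta_rot":[0,0,0],"fingers":0.02},{"dp":[0,0,0],"delta_rot":[0,0,0],"fingers":0.06},{"dp":[0,0,0],"delta_rot":[0,0,0],"fingers":0.12},{"dp":[0,0,0],"delta_rot":[0,0,0],"fingers":0.2},{"dp":[0,0,0],"delta_rot":[0,0,0],"fingers":0.3},{"dp":[0,0,0],"delta_rot":[0,0,0],"fingers":0.4},{"dp":[0,0,0],"delta_rot":[0,0,0],"fingers":0.4},{"dp":[0,0,0],"delta_rot":[0,0,0],"fingers":0.4}]' 25; python3 st.py
python3 -m crank '[{"dp":[0,0,-0.01],"delta_rot":[0,0,0],"fingers":0.4},{"dp":[0,0,-0.02],"delta_rot":[0,0,0],"fingers":0.4},{"dp":[0,0,-0.03],"delta_rot":[0,0,0],"fingers":0.4},{"dp":[0,0,-0.04],"delta_rot":[0,0,0],"fingers":0.4},{"dp":[0,0,-0.04],"delta_rot":[0,0,0],"fingers":0.4},{"dp":[0,0,-0.04],"delta_rot":[0,0,0],"fingers":0.4},{"dp":[0,0,-0.03],"delta_rot":[0,0,0],"fingers":0.4},{"dp":[0,0,-0.02],"delta_rot":[0,0,0],"fingers":0.4},{"dp":[0,0,0],"delta_rot":[0,0,0],"fingers":0.4},{"dp":[0,0,0],"delta_rot":[0,0,0],"fingers":0.4}]'
python3 - <<'E'
from snap import *
p,d,c=snap('scene','s3.png'); g=cv2.resize(p[70:160,240:330][:,:,::-1],(450,450),interpolation=cv2.INTER_CUBIC)
p,d,c=snap('wrist','w3.png'); w=cv2.resize(p[:,:,::-1],(345,450)) if 0 else cv2.resize(p[0:390,150:453][:,:,::-1],(350,450))
cv2.imwrite('pics/fin.png',np.hstack([g,w]))
E
```

```text
t: 17.87
tcp_pos: [0.5378, 0.2911, 0.1108]
tool_rot: [-0.196, 0.903, 0.079, 0.375]
force: [-0.0, 1.2, 0.2]
finger_gap: 0.704
gripper_force: 0.0
17.8667 [0.274 0.816 2.014 2.913 0.479 1.664] [0.5378 0.2911 0.1108]
[[-0.6423 -0.414   0.645 ]
 [-0.2952  0.9103  0.2903]
 [-0.7073 -0.0039 -0.7069]]
[-0.05  1.22  0.15] 0.7042814548291392 0.0
t: 18.7
tcp_pos: [0.4637, 0.2577, 0.1929]
tool_rot: [-0.196, 0.902, 0.079, 0.375]
force: [-0.2, -0.1, -0.1]
finger_gap: 0.699
gripper_force: 0.0
```

View pics/fin.png

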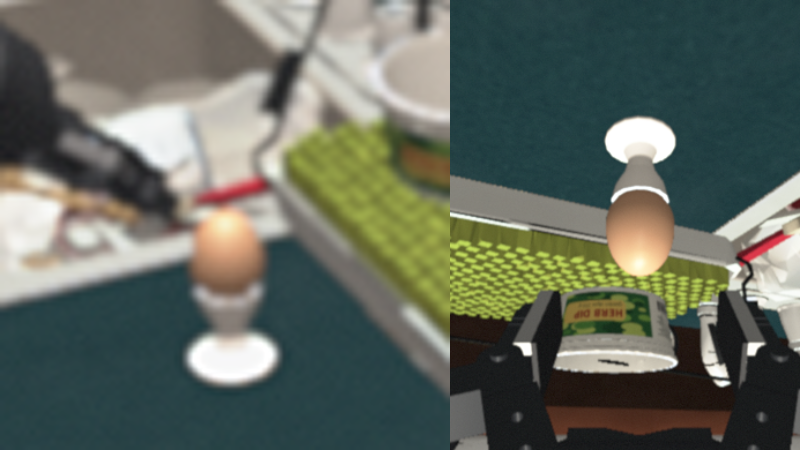

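The egg stands upright in the cup with its pointed end up. The left half shows it in the scene view at (228,250) and the right half in the wrist view at (640,230). The gripper is clear, so I'm handing in.

```bash
python3 -c "
from station import manip
print(manip.sign_off())"
```

```text
the job is handed in; nothing more can be done
None
```

The egg stands upright in the egg cup, blunt end down; I lowered it to contact, pressed it home at about 5.5 N and let go, then handed in at about 19 s with the gripper clear and no contact seen with anything else.

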